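Set the step attenuator to the third click

ROBOT

A 6-joint arm with a two-finger parallel gripper is mounted at the origin on the work surface. World frame = base frame: x ahead of the robot, y to its left, z up, the work surface at z = 0. Lengths are in m, angles in rad, forces in N, time in s.
With the tool pointing down it reaches from about 0.35 to 0.725 m from the base axis. Payload 6 kg.
Tool frame: the origin (TCP) lies on the front face of the gripper's body, between the roots of the fingers; the fingertips stand 73 mm ahead of it and the grasp point (between the pads) lies 54 mm ahead of it; z points along the fingers, y is the direction in which the jaws open and shut (so a half turn about z gives the same grasp; the last joint's range is limited). The gripper opens to 85 mm and grips with 20 to 120 N. Pads are 22 mm wide; open, the fingers measure 114 mm over their backs; the gripper's body (76 mm by 85 mm) begins 54 mm behind the grasp point. The pads swing forward as they close: fully open they stand 13 mm farther back than shut.
Start: joints at [1.655, 0.04, 0.085, 0, -1.615, -0.334], TCP at [0.148, 0.581, 0.304] pointing down, gripper open.
Joint ranges: [-2.56, 2.56], [-1.29, 2.01], [-1.08, 1.49], [-3.29, 1.98], [-2.81, -0.18], [-2.99, 2.99]. Speed limits (rad/s): [2.57, 2.57, 3.01, 3.14, 3.14, 3.14].

INTERFACE

Orientations are given as a unit quaternion [x, y, z, w].
In Python, from workcell import env, vision, models gives the robot as it stands. The module is installed in compiled form; this text tells all that it offers.
- The arm moves only by the tool arm_command, never from a script. Its argument "plan" is one flat list of numbers, 5 for each row, row after row: the closure in counts, from 0 (fully open) to 255 (shut), then the shift along the tool's x, y, z in mm, then the turn about the tool's z in rad. A call has 1 to 12 rows; each row shifts and turns the commanded pose from where the row before left it, along the tool's axes as they then stand; what a row does not reach is not made up. A row lasts 1/12 s, in which the tool goes at most 41.7 mm and 7.16 degrees, less where a joint would pass 70% of its speed; a pose out of reach is approached as far as the arm can. A call with a gripper value outside its range is refused whole. The fingers move at their own pace and stop on an object; the grip force is fixed at half the most. Time passes only in rows, so rows that do not move let the fingers close. It gives the time, the measured TCP pose, the force and the opening at its end, in the units of the state.
- env.read_state(): the state, without advancing time (a new reading comes with each control period).
- vision.capture(name): name is "scene" or "top" or "wrist"; returns the picture (420x560x3 uint8, blue, green, red); there is no depth.
- vision.camera_info(name): a dict with "vfov" (degrees; the focal length in pixels is half the picture's height over the tangent of half this angle, whatever the lens; pixels are square), "cx", "cy" (the principal point, pixels), "D" ([k1, k2, p1, p2, k3] as OpenCV has them; the pictures are not rectified), "view" (4x4, takes a point from world to camera coordinates). Camera axes: x right, y up, looking along -z (the intrinsics and any distortion apply to the point x, -y, -z); pixel columns grow to the right and rows downward; lengths in m; the calibration is good to about 2 mm. A picture is of the moment at which its call begins: read the wrist's pose just before it. camera_info takes no time and is no camera call; for the wrist camera it gives the pose at the moment of the call.
- env.hand_in(): hands the job in, once; it reports no verdict.
Trained networks look in the newest picture that a camera, given by its name, has taken for a name from the list of things; names that differ only in an ending like _2 or _b are one class to them, and where a whole thing is asked for, a point or a joint stands for the part that bears it (a point fixed in the world has none). Each returns a list of dicts, best first, with "confidence" (0 to 1); they miss things now and then, are a little off and sometimes report something else, mostly with a low value. They report only what shows in the picture. A call takes as long as a camera call. They do not tell look-alikes from the thing itself.
- models.look_for(camera, name): "bbox" ([left, top, right, bottom] in pixels, round what is visible of it).
- models.outline_of(camera, name): "mask" (420x560 bool, what is visible of it) and "bbox" ([left, top, right, bottom] in pixels, round what is visible of it).
The state is a dict: "t": time; "q": joint angles; "joint_vel": joint speeds; "joint_torque": joint torques, N m; "position": TCP position; "eef_rot": TCP orientation; "ft_force": force on the tool from outside, world axes, zero at the start; "ft_torque": the same for the moment, N m; "gripper_width": opening from 0.0 (shut) to 1.0 (fully open).
Only numpy, scipy, OpenCV 4.12 (cv2) and the standard library are available. Lean on these libraries where they do the work, as an engineer would, in place of code of your own. Each camera call takes 0.05 s, during which the arm holds its last target. There are 200 camera calls.

TASK

Set the step attenuator on the repair bench by feel: with a fingertip, never pinching the orange lever, push the lever all the way back to its end stop at the red-striped end, then push it the other way through the clicks and stop in the third notch, without ever letting it go past the third. Leave it resting in that notch, and leave the spool, bottle, blue module and screwdriver where they are.

Things in the scene. Friction and masses are not known exactly. Their poses are not given: they have to be found in the camera images.
- attenuator: Aluminium box fixed to the bench, 70 x 200 mm in plan, black top face 51 mm above the bench; brass stubs stick out 18 mm at both short ends. Origin: centre of its underside, on the bench; z up; +y is the direction in which the lever slides away from home, the red-striped end at -y. A slot runs along the middle of the top, flanked by white ticks, one pair per notch.
- lever (a joint): Lever position along the slot, m, growing to attenuator +y: home notch 0 (end stop 1 mm beyond), clicks one to five at 0.014, 0.028, 0.042, 0.056, 0.070. A push of about 5 N frees it from a notch; resistance falls to nothing at the crest midway to the next, past which it snaps in by itself. Starts in the first, second or third notch.
- lever_top (a point): Centre of the top of the orange lever head, 84 mm above the bench, at attenuator x = 0, y = lever value - 0.035 m. The head stands on a thin stem, 54 to 84 mm above the bench: two flat push faces, 30 mm wide and 24 mm high with their middle 66 mm above the bench, look to attenuator -y and +y, each 7 mm from this point along y; thin ribs reach 18 mm to either side along x.
- spool: Bystander: loose metal solder spool standing upright, 60 mm in diameter, 56 mm high, 0.35 kg. Origin: centre of its underside.
- flux: Bystander: loose small amber bottle with a red cap, 36 mm in diameter, 75 mm high. Origin: centre of its underside.
- module: Bystander: loose blue metal filter module, 34 x 60 x 22 mm, with a brass stub of 14 mm at each short end (its y axis). Origin: centre of its underside.
- driver: Bystander: loose yellow-handled screwdriver lying on the bench along its x axis, 160 mm long, 26 mm thick. Origin: middle of its length, on the bench.
There are look-alikes about, which are no part of the job. What is shaped like the attenuator but purple is not meant.

How it is judged:
By the outcome, as a careful person would: the job done as asked, in the order asked, and still so for the second after the job is handed in, with the robot touching nothing.
It also fails if it takes over 72 s, if anything falls off the work surface, if the arm or the gripper's body presses on something with over 40 N, if the wrist force passes 120 N, or if a joint passes its speed limit or range.

## Working session

There is one attempt and no reset: what is moved stays moved. The work goes in short steps, Python scripts to look and compute and a tool call to move; the robot and the scene stay as the last step left them, time stands still between calls to the robot, and variables do not carry over. Pictures are saved under pics/ and viewed, about 8 in all and at most 12, crops included, and the job is handed in when it is done.

Besides the shell and the picture viewer there is one more tool, called after "Emit:" by a JSON object that holds its "op" and its "data", one argument or row to a line. arm_command: Moves the arm, as the interface text tells. Its arguments: {"type":"object","properties":{"plan":{"type":"array","items":{"type":"number"}}},"required":["plan"]}

```bash
mkdir -p pics
cat > h.py <<'E'
import numpy as np, cv2
from workcell import env, vision, models
def K(i):
    f=210/np.tan(np.radians(i["vfov"])/2); return np.array([[f,0,i["cx"]],[0,f,i["cy"]],[0,0,1]])
def unproj(i,px,z):
    u=cv2.undistortPoints(np.array(px,float).reshape(-1,1,2),K(i),np.array(i["D"],float)).reshape(-1,2)
    V=np.array(i["view"]);R,t=V[:3,:3],V[:3,3];c=-R.T@t
    d=np.c_[u[:,0],-u[:,1],-np.ones(len(u))]@R
    return c+d*((z-c[2])/d[:,2])[:,None]
def proj(i,P):
    V=np.array(i["view"]);p=np.atleast_2d(P)@V[:3,:3].T+V[:3,3]
    return cv2.projectPoints(p*[1,-1,-1],np.zeros(3),np.zeros(3),K(i),np.array(i["D"],float))[0].reshape(-1,2)
E
python3 - <<'E'
from h import *
s=env.read_state();print(s["t"],s["position"],s["eef_rot"],s["gripper_width"])
a=vision.capture("top");b=vision.capture("scene")
for n in("attenuator","lever","spool","flux","module","driver"):
    for c in("top","scene"):
        print(n,c,[(np.round(d["bbox"]).tolist(),round(d["confidence"],2)) for d in models.look_for(c,n)])
cv2.imwrite("pics/1.png",a);cv2.imwrite("pics/2.png",b)
E
```

```text
0.0 [0.14820279 0.58120231 0.30284358] [ 9.92209189e-01 -1.24579698e-01 -7.04369879e-05  9.05086467e-04] 0.9990689213354608
attenuator top [([104.0, 272.0, 216.0, 344.0], 0.79), ([336.0, 97.0, 446.0, 156.0], 0.71), ([249.0, 195.0, 354.0, 276.0], 0.55)]
attenuator scene [([92.0, 163.0, 187.0, 233.0], 0.74), ([375.0, 189.0, 488.0, 267.0], 0.71), ([272.0, 165.0, 286.0, 186.0], 0.51)]
lever top [([406.0, 108.0, 420.0, 130.0], 0.63), ([300.0, 226.0, 310.0, 239.0], 0.62), ([169.0, 294.0, 177.0, 309.0], 0.53)]
lever scene [([274.0, 164.0, 288.0, 187.0], 0.58), ([413.0, 196.0, 426.0, 222.0], 0.48)]
spool top [([290.0, 143.0, 321.0, 181.0], 0.91)]
spool scene [([213.0, 206.0, 242.0, 247.0], 0.89)]
flux top [([264.0, 170.0, 280.0, 192.0], 0.65)]
flux scene [([253.0, 223.0, 270.0, 252.0], 0.75)]
module top [([216.0, 198.0, 251.0, 220.0], 0.94)]
module scene [([294.0, 232.0, 334.0, 261.0], 0.85)]
driver top [([297.0, 252.0, 360.0, 300.0], 0.62), ([264.0, 167.0, 282.0, 189.0], 0.5)]
driver scene [([253.0, 148.0, 320.0, 161.0], 0.65)]
```

View pics/1.png

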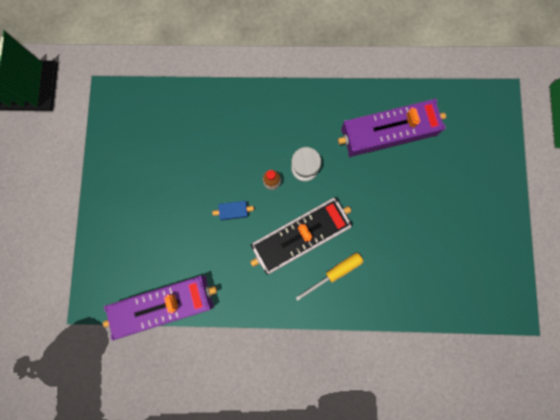

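View pics/2.png

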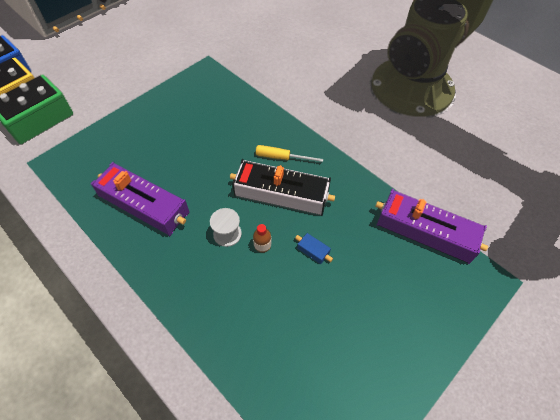

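The top view shows three candidates: purple boxes at (160,305) and (393,127), and a black-topped aluminium box at (302,235). The black one fits the description. Its red stripe is at (337,215) and its lever at (305,233). I'll confirm in a crop and measure.

Run:
```python
from h import *
a=cv2.imread("pics/1.png");i=vision.camera_info("top")
hsv=cv2.cvtColor(a,cv2.COLOR_BGR2HSV)
x0,y0,x1,y1=235,185,370,285
# red patch + black face
red=((hsv[...,0]<6)|(hsv[...,0]>174))&(hsv[...,1]>150)&(hsv[...,2]>100)
blk=(hsv[...,2]<60)
def cen(m,box):
    M=np.zeros_like(m);M[box[1]:box[3],box[0]:box[2]]=1;v,u=np.where(m&(M>0));return u.mean(),v.mean(),len(u)
r=cen(red,(320,195,355,240));
org=(hsv[...,0]>=6)&(hsv[...,0]<18)&(hsv[...,1]>150)&(hsv[...,2]>120)
l=cen(org,(290,215,320,250))
print("red",r,unproj(i,r[:2],.051),"lever",l,unproj(i,l[:2],.08))
m=np.zeros(a.shape[:2],np.uint8);m[y0:y1,x0:x1]=(hsv[y0:y1,x0:x1,1]<70)&(hsv[y0:y1,x0:x1,2]>110)
rc=[]
cs=np.vstack([c for c in cv2.findContours(m,0,2)[0] if cv2.contourArea(c)>15]) 
rect=cv2.minAreaRect(cs);B=cv2.boxPoints(rect);W=unproj(i,B,.051);print(B,W,W.mean(0),np.linalg.norm(np.diff(W,axis=0),axis=1))
P=W.mean(0)
for n,p,z in(("spool",(306,160),.05),("flux",(271,178),.05),("module",(234,210),.02),("drv tip",(298,298),.01),("drv end",(361,258),.02)): print(n,unproj(i,p,z)[0])
c=cv2.resize(a[y0:y1,x0:x1],None,fx=5.5,fy=5.5,interpolation=2)
cv2.polylines(c,[((B-[x0,y0])*5.5).astype(int)],True,(255,255,0),1)
cv2.imwrite("pics/3.png",c)
```

```text
red (np.float64(334.944), np.float64(215.816), 250) [[ 0.54271359 -0.06840712  0.051     ]] lever (np.float64(304.4968152866242), np.float64(232.40764331210192), 157) [[ 0.50499698 -0.0053069   0.08      ]]
[[246.0572  269.3313 ]
 [264.56305 182.35384]
 [356.34436 201.88177]
 [337.8385  288.85925]] [[ 0.43095577  0.11014714  0.051     ]
 [ 0.61039308  0.0774972   0.051     ]
 [ 0.57234329 -0.11222401  0.051     ]
 [ 0.39658827 -0.07375263  0.051     ]] [5.02570102e-01 4.16926833e-04 5.10000000e-02] [0.18238358 0.19349916 0.17991629]
spool [ 0.65986801 -0.00824056  0.05      ]
flux [0.62010587 0.06434552 0.05      ]
module [0.55557848 0.14341665 0.02      ]
drv tip [0.3739535  0.00382558 0.01      ]
drv end [ 0.45909454 -0.12606899  0.02      ]
```

View pics/3.png

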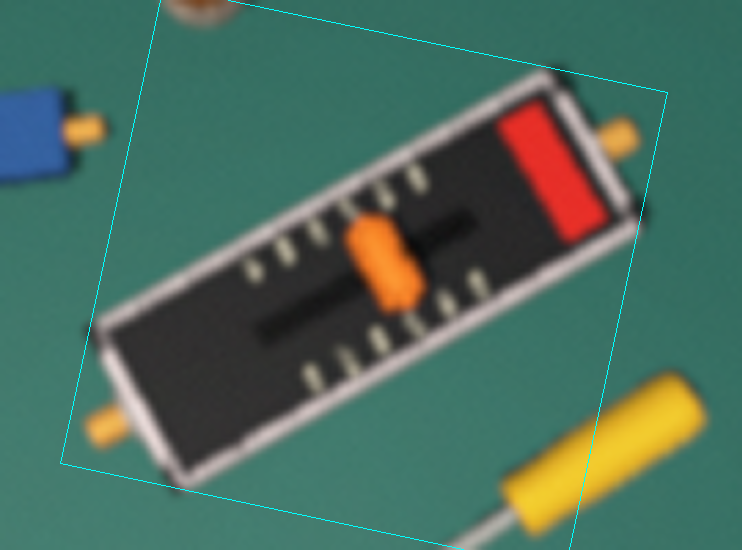

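The crop confirms it: black top, red stripe at the upper right and the lever mid-slot. The top's corners in the crop are about (97,325), (548,72), (640,228) and (183,487).

Run:
```python
from h import *
i=vision.camera_info("top")
px=np.array([(97,325),(548,72),(640,228),(183,487)])/5.5+[235,185]
W=unproj(i,px,.051);print(W.round(4));print(np.linalg.norm(np.diff(W,axis=0,append=W[:1]),axis=1))
y=(W[0]+W[3]-W[1]-W[2])/2;y/=np.linalg.norm(y);c=W.mean(0);print("c",c,"y",y,np.degrees(np.arctan2(y[1],y[0])))
L=unproj(i,(304.5,232.4),.078)[0]
print("lever y",(L-c)@y+.035, "x",(L-c)@np.array([y[1],-y[0],0]))
# ticks
tk=np.array([(254,271),(286,251),(318,232),(350,210),(386,196),(418,179),(478,283),(447,303),(414,325),(379,341),(347,362),(313,379)])/5.5+[235,185]
T=unproj(i,tk,.051);print(((T-c)@y+.035).round(4))
s=env.read_state();from scipy.spatial.transform import Rotation as R
print(R.from_quat(s["eef_rot"]).as_matrix().round(3))
```

```text
[[ 0.4818  0.0984  0.051 ]
 [ 0.5795 -0.0678  0.051 ]
 [ 0.5215 -0.1016  0.051 ]
 [ 0.4235  0.0652  0.051 ]]
[0.19287682 0.06714101 0.19344971 0.06708976]
c [ 0.50158856 -0.001455    0.051     ] y [-0.50644902  0.86226991  0.        ] 120.42758869544902
lever y 0.029774349306070008 x 0.0011059056313997974
[0.0708 0.0568 0.043  0.0286 0.0143 0.0008 0.0009 0.0145 0.0292 0.0433
 0.0574 0.0713]
[[ 0.969 -0.247 -0.   ]
 [-0.247 -0.969 -0.   ]
 [-0.     0.    -1.   ]]
```

Tick marks unproject to 0, 14, … 70 mm within 1 mm, so the pose is good. The lever is in the second notch (~0.029). I'll turn so tool x points along attenuator −y, with the fingers shut.

Emit:
{"op": "arm_command", "data": {
  "plan": [255, 0, 0, 0, 0.113, 255, 0, 0, 0, 0.113, 255, 0, 0, 0, 0.113, 255, 0, 0, 0, 0.113, 255, 0, 0, 0, 0.113, 255, 0, 0, 0, 0.113, 255, 0, 0, 0, 0.113]
}}

```text
t: 1.28
position: [0.1483, 0.5814, 0.3039]
eef_rot: [0.866, -0.5, 0.0, 0.0]
ft_force: [0.2, -0.2, -0.4]
gripper_width: 0.01
```

Emit:
{"op": "arm_command", "data": {
  "plan": [255, 40, 0, 0, 0, 255, 40, 0, 0, 0, 255, 40, 0, 0, 0, 255, 40, 0, 0, 0, 255, 40, 0, 0, 0, 255, 40, 0, 0, 0, 255, 40, 0, 0, 0, 255, 40, 0, 0, 0, 255, 0, 0, 0, 0]
}}

```text
t: 2.03
position: [0.3123, 0.301, 0.3054]
eef_rot: [0.867, -0.499, 0.0, -0.001]
ft_force: [-0.7, 1.2, -0.0]
gripper_width: -0.001
```

Emit:
{"op": "arm_command", "data": {
  "plan": [255, 36, -1.4, 0, 0, 255, 36, -1.4, 0, 0, 255, 36, -1.4, 11, 0, 255, 36, -1.4, 11, 0, 255, 36, -1.4, 14, 0, 255, 36, -1.4, 14, 0, 255, 36, -1.4, 14, 0, 255, 36, -1.4, 14, 0, 255, 36, -1.4, 14, 0, 255, 0, 0, 10, 0, 255, 0, 0, 0, 0]
}}

```text
t: 2.95
position: [0.4842, 0.0303, 0.199]
eef_rot: [0.867, -0.499, -0.002, 0.002]
ft_force: [0.2, 0.7, -0.9]
gripper_width: -0.0
```

Run:
```python
from h import *
s=env.read_state();print(s["t"],s["position"],s["eef_rot"],s["q"].__repr__(),s["ft_force"])
i=vision.camera_info("wrist");a=vision.capture("wrist")
c=np.array([.5016,-.0015,0]);y=np.array([-.5064,.8623,0])
x=np.array([y[1],-y[0],0])
for yy in (0,.014,.028,.042): 
  for xx in(-.025,.025): cv2.circle(a,tuple(proj(i,c+y*(yy-.035)+x*xx+[0,0,.051])[0].astype(int).tolist()),2,(0,255,0),-1)
tip=np.array(s["position"])-[0,0,.073];cv2.circle(a,tuple(proj(i,tip)[0].astype(int).tolist()),4,(255,0,255),1)
cv2.imwrite("pics/4.png",a)
```

```text
2.95 [0.48420542 0.03029332 0.19900522] [ 0.86658469 -0.49902391 -0.00171896  0.00177612] array([ 4.78884480e-01, -2.58567162e-01, -3.80581502e-01, -9.86978403e-04,
       -1.45362735e+00,  4.70819893e-02]) [ 0.22802767  0.71027279 -0.93989691]
```

View pics/4.png

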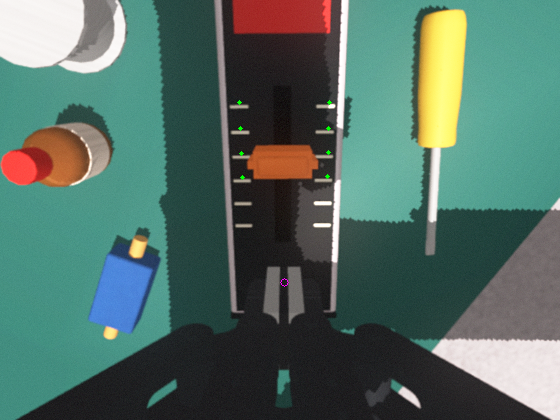

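The wrist picture shows the projected tick dots (green) on the real ticks. The lever is at the second notch (283,160), and the shut fingertips (284,282) are on the slot line on its +y side. Descending.

Emit:
{"op": "arm_command", "data": {
  "plan": [255, 0, 0, 15, 0, 255, 0, 0, 15, 0, 255, 0, 0, 12, 0, 255, 0, 0, 8, 0, 255, 0, 0, 7, 0, 255, 0, 0, 5, 0, 255, 0, 0, 0, 0, 255, 0, 0, 0, 0]
}}

```text
t: 3.67
position: [0.4849, 0.0322, 0.1403]
eef_rot: [0.868, -0.497, 0.0, -0.0]
ft_force: [-0.3, 0.1, -0.4]
gripper_width: 0.001
```

Emit:
{"op": "arm_command", "data": {
  "plan": [255, 10, 2.5, 3, 0, 255, 8, 0, 2, 0, 255, 5, 0, 0, 0, 255, 2, 0, 0, 0, 255, 2, 0, 0, 0, 255, 0, 0, 0, 0, 255, 0, 0, 0, 0]
}}

```text
t: 4.25
position: [0.4961, 0.0076, 0.135]
eef_rot: [0.868, -0.497, -0.0, 0.0]
ft_force: [-2.6, 1.7, 1.4]
gripper_width: -0.002
```

Emit:
{"op": "arm_command", "data": {
  "plan": [255, 2, 0, 0, 0, 255, 2, 0, 0, 0, 255, 0, 0, 0, 0]
}}

```text
t: 4.5
position: [0.4982, 0.004, 0.1349]
eef_rot: [0.868, -0.497, 0.0, 0.0]
ft_force: [-2.6, -0.1, 1.3]
gripper_width: -0.0
```

Emit:
{"op": "arm_command", "data": {
  "plan": [255, 2, 0, 0, 0, 255, 2, 0, 0, 0, 255, 2, 0, 0, 0, 255, 0, 0, 0, 0]
}}

```text
t: 4.83
position: [0.5016, -0.0015, 0.135]
eef_rot: [0.868, -0.497, 0.0, 0.0]
ft_force: [0.6, 0.5, -0.4]
gripper_width: 0.002
```

Emit:
{"op": "arm_command", "data": {
  "plan": [255, 2, 0, 0, 0, 255, 2, 0, 0, 0, 255, 2, 0, 0, 0, 255, 2, 0, 0, 0, 255, 2, 0, 0, 0, 255, 0, 0, 0, 0]
}}

```text
t: 5.33
position: [0.5066, -0.0102, 0.1349]
eef_rot: [0.868, -0.497, 0.0, 0.0]
ft_force: [-0.8, 0.5, 0.0]
gripper_width: -0.003
```

Run:
```python
from h import *
s=env.read_state();print(s["t"],s["position"],s["ft_force"]); p=np.array(s["position"])-[.5016,-.0015,0];print("att y",p@[-.5064,.8623,0],"x",p@[.8623,.5064,0])
i=vision.camera_info("wrist");a=vision.capture("wrist")
c=np.array([.5016,-.0015,0]);y=np.array([-.5064,.8623,0])
x=np.array([y[1],-y[0],0])
for k in range(6): 
  for xx in(-.018,.018): cv2.circle(a,tuple(proj(i,c+y*(k*.014-.035)+x*xx+[0,0,.078])[0].astype(int).tolist()),2,(0,255,0) if k else (255,0,255),-1)
cv2.imwrite("pics/5.png",a)
```

```text
5.3333 [ 0.50662526 -0.01021761  0.13493479] [-0.80833155  0.54468299  0.00625351]
att y -0.010061989208626863 x -8.131853750277437e-05
```

View pics/5.png

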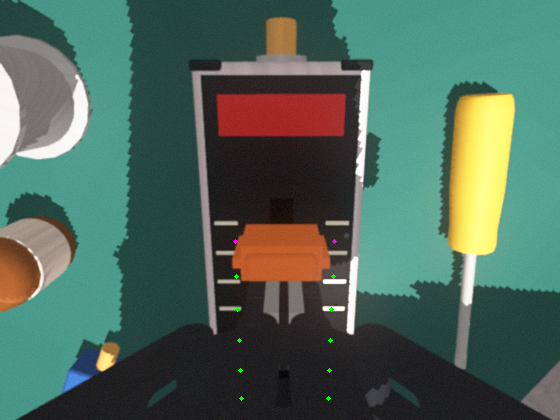

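The lever is now near the first notch (281,250), with the fingertip just behind it. I'll keep pushing to the stop.

Emit:
{"op": "arm_command", "data": {
  "plan": [255, 2, 0, 0, 0, 255, 2, 0, 0, 0, 255, 2, 0, 0, 0, 255, 0, 0, 0, 0]
}}

```text
t: 5.72
position: [0.5095, -0.0153, 0.1349]
eef_rot: [0.868, -0.497, 0.0, 0.0]
ft_force: [-0.2, 0.1, 0.2]
gripper_width: -0.002
```

Emit:
{"op": "arm_command", "data": {
  "plan": [255, 2, 0, 0, 0, 255, 0, 0, 0, 0]
}}

```text
t: 5.88
position: [0.5103, -0.0165, 0.1349]
eef_rot: [0.868, -0.497, -0.0, -0.0]
ft_force: [-2.5, 1.8, 1.2]
gripper_width: 0.002
```

Emit:
{"op": "arm_command", "data": {
  "plan": [255, 2, 0, 0, 0, 255, 0, 0, 0, 0]
}}

```text
t: 6.05
position: [0.5107, -0.0172, 0.1349]
eef_rot: [0.868, -0.497, -0.001, -0.001]
ft_force: [-7.0, 8.8, 4.8]
gripper_width: -0.002
```

Emit:
{"op": "arm_command", "data": {
  "plan": [255, 1.5, 0, 0, 0, 255, 0, 0, 0, 0, 255, 0, 0, 0, 0]
}}

```text
t: 6.3
position: [0.5109, -0.0174, 0.1349]
eef_rot: [0.868, -0.497, -0.002, -0.001]
ft_force: [-12.9, 13.3, 8.5]
gripper_width: 0.001
```

Emit:
{"op": "arm_command", "data": {
  "plan": [255, 1, 0, 0, 0, 255, 0, 0, 0, 0, 255, 0, 0, 0, 0]
}}

```text
t: 6.55
position: [0.511, -0.0176, 0.1349]
eef_rot: [0.868, -0.497, -0.003, -0.001]
ft_force: [-15.5, 17.2, 10.6]
gripper_width: 0.003
```

The force rose to 23 N with no further motion, and the lever reads −1 mm, so it is at the end stop. Backing off, lifting and crossing over to the −y side.

Emit:
{"op": "arm_command", "data": {
  "plan": [255, -5, 0, 0, 0, 255, -7, 0, 0, 0, 255, 0, 0, -15, 0, 255, 0, 0, -20, 0, 255, 0, 0, -20, 0, 255, 0, 0, 0, 0, 255, 20, 0, 0, 0, 255, 20, 0, 0, 0, 255, 18, 0, 0, 0, 255, 0, 0, 0, 0, 255, 0, 0, 0, 0]
}}

```text
t: 7.47
position: [0.5359, -0.0608, 0.1893]
eef_rot: [0.867, -0.498, -0.0, 0.0]
ft_force: [-0.5, -0.0, 0.4]
gripper_width: -0.0
```

```bash
cat >> h.py <<'E'
C=np.array([.5016,-.0015,0]);Y=np.array([-.5064,.8623,0]);X=np.array([.8623,.5064,0])
def look(f):
    s=env.read_state();p=np.array(s["position"])-C;print(s["t"],s["position"],s["ft_force"],"att y",p@Y,"x",p@X)
    i=vision.camera_info("wrist");a=vision.capture("wrist")
    for k in range(6):
        for xx in(-.018,.018): cv2.circle(a,tuple(proj(i,C+Y*(k*.014-.035)+X*xx+[0,0,.066])[0].astype(int).tolist()),2,(0,255,0) if k else (255,0,255),-1)
    cv2.imwrite(f,a)
E
python3 -c "from h import *;look('pics/6.png')"
```

```text
7.4667 [ 0.5358718  -0.06084939  0.18931441] [-0.47894087 -0.04714175  0.38673203] att y -0.068532219766381 x -0.0005019601396091786
```

View pics/6.png

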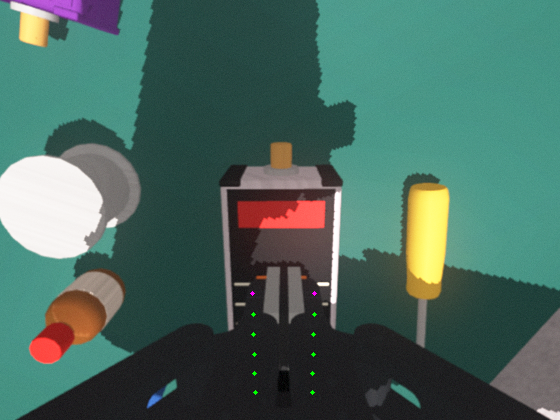

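The lever's orange edge shows at (280,277), behind the fingers at the home tick. The finger has about 16 mm of clearance on the −y side, so I'll descend.

Emit:
{"op": "arm_command", "data": {
  "plan": [255, 0, 0, 15, 0, 255, 0, 0, 15, 0, 255, 0, 0, 12, 0, 255, 0, 0, 7, 0, 255, 0, 0, 5, 0, 255, 0, 0, 0, 0, 255, 0, 0, 0, 0]
}}

```text
t: 8.1
position: [0.5361, -0.0601, 0.1364]
eef_rot: [0.868, -0.497, 0.0, 0.0]
ft_force: [0.2, -0.3, 0.5]
gripper_width: 0.004
```

Emit:
{"op": "arm_command", "data": {
  "plan": [255, -5, 0, 0, 0, 255, -5, 0, 0, 0, 255, -2, 0, 0, 0, 255, 0, 0, 0, 0, 255, 0, 0, 0, 0]
}}

```text
t: 8.52
position: [0.5299, -0.0496, 0.1363]
eef_rot: [0.868, -0.497, 0.0, -0.0]
ft_force: [-0.2, -0.7, 0.5]
gripper_width: 0.002
```

```bash
python3 -c "from h import *;look('pics/7.png')"
```

```text
8.5167 [ 0.52988298 -0.04960361  0.13628809] [-0.19524053 -0.67274221  0.45358301] att y -0.05580224325912418 x 2.8740319600197753e-05
```

Emit:
{"op": "arm_command", "data": {
  "plan": [255, -2, 0, 0, 0, 255, -2, 0, 0, 0, 255, -2, 0, 0, 0, 255, -1, 0, 0, 0, 255, 0, 0, 0, 0]
}}

```text
t: 8.98
position: [0.5263, -0.0439, 0.136]
eef_rot: [0.868, -0.497, 0.0, 0.0]
ft_force: [1.4, -3.0, -0.6]
gripper_width: 0.003
```

Emit:
{"op": "arm_command", "data": {
  "plan": [255, -1, 0, 0, 0, 255, -1, 0, 0, 0, 255, -1, 0, 0, 0, 255, -1, 0, 0, 0, 255, -1, 0, 0, 0, 255, -1, 0, 0, 0, 255, 0, 0, 0, 0]
}}

```text
t: 9.57
position: [0.5231, -0.0383, 0.1359]
eef_rot: [0.868, -0.497, -0.0, -0.0]
ft_force: [-0.0, 0.2, 0.2]
gripper_width: 0.001
```

```bash
python3 -c "from h import *;look('pics/7.png')"
```

```text
9.5667 [ 0.52312931 -0.03832548  0.13586223] [-0.00545956  0.1909389   0.18617607] att y -0.04265704827241374 x -8.369939961407223e-05
```

View pics/7.png

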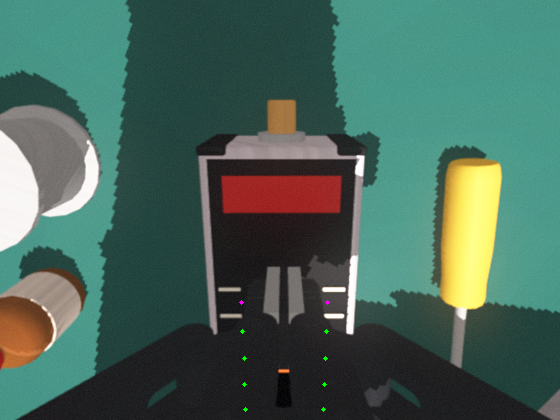

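At a finger-equivalent lever position of 9.8 mm the force is zero, so the lever has snapped into click one. The wrist view has the lever hidden by the fingers, so I'll go by feel for the second click.

Emit:
{"op": "arm_command", "data": {
  "plan": [255, -2, 0, 0, 0, 255, -1, 0, 0, 0, 255, -1, 0, 0, 0, 255, -1, 0, 0, 0, 255, -1, 0, 0, 0, 255, -1, 0, 0, 0, 255, 0, 0, 0, 0]
}}

```text
t: 10.2
position: [0.5199, -0.0329, 0.136]
eef_rot: [0.868, -0.497, 0.0, 0.0]
ft_force: [2.9, -3.5, -1.2]
gripper_width: 0.001
```

Emit:
{"op": "arm_command", "data": {
  "plan": [255, -1, 0, 0, 0, 255, -1, 0, 0, 0, 255, -1, 0, 0, 0, 255, -1, 0, 0, 0, 255, -1, 0, 0, 0, 255, 0, 0, 0, 0, 255, 0, 0, 0, 0]
}}

```text
t: 10.78
position: [0.5171, -0.028, 0.136]
eef_rot: [0.868, -0.497, -0.0, -0.0]
ft_force: [0.0, 0.1, 0.1]
gripper_width: 0.002
```

Run:
```python
from h import *
look('pics/8.png');a=vision.capture("scene");s=vision.camera_info("scene")
b=a.copy();x0,y0=225,150
for k in range(6):
    for xx in(-.018,.018):
        p=proj(s,C+Y*(k*.014-.035)+X*xx+[0,0,.051])[0];print(k,xx,p.round(1))
cv2.imwrite("pics/8s.png",cv2.resize(a[140:220,220:345],None,fx=6,fy=6,interpolation=2))
```

```text
10.7833 [ 0.51709677 -0.02800723  0.13595129] [0.03457206 0.08203902 0.13457893] att y -0.030704751463105837 x -6.039918632105289e-05
0 -0.018 [267.6 170.6]
0 0.018 [263.  183.5]
1 -0.018 [273.8 171.9]
1 0.018 [269.3 184.9]
2 -0.018 [280.  173.2]
2 0.018 [275.7 186.3]
3 -0.018 [286.2 174.5]
3 0.018 [282.1 187.7]
4 -0.018 [292.5 175.9]
4 0.018 [288.5 189.1]
5 -0.018 [298.8 177.2]
5 0.018 [294.9 190.5]
```

View pics/8s.png

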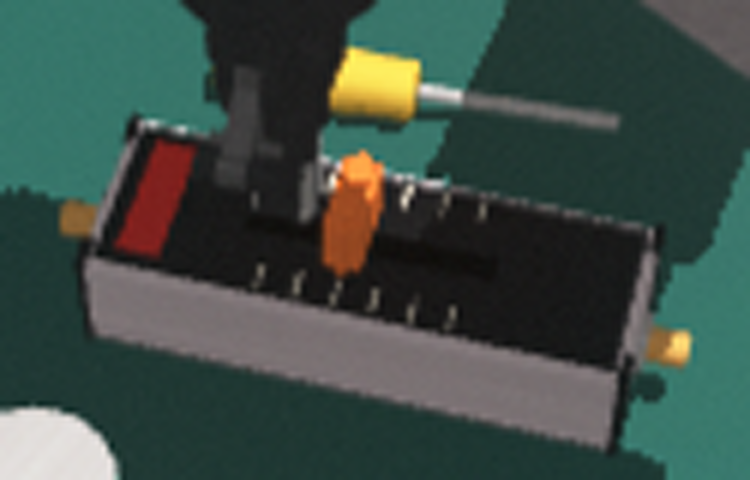

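The scene crop shows the lever at (350,215), in line with the third tick pair (home, 1, **2**). The force is zero, so it rests in click two. Now the last click, in small steps.

Emit:
{"op": "arm_command", "data": {
  "plan": [255, -2, 0, 0, 0, 255, -2, 0, 0, 0, 255, -1, 0, 0, 0, 255, -1, 0, 0, 0, 255, -1, 0, 0, 0, 255, -1, 0, 0, 0, 255, -1, 0, 0, 0, 255, -1, 0, 0, 0, 255, 0, 0, 0, 0, 255, 0, 0, 0, 0]
}}

```text
t: 11.72
position: [0.5122, -0.0197, 0.1359]
eef_rot: [0.868, -0.497, 0.0, 0.0]
ft_force: [1.5, -2.2, -0.9]
gripper_width: -0.002
```

Emit:
{"op": "arm_command", "data": {
  "plan": [255, -0.7, 0, 0, 0, 255, -0.7, 0, 0, 0, 255, -0.6, 0, 0, 0, 255, 0, 0, 0, 0, 255, 0, 0, 0, 0]
}}

```text
t: 12.13
position: [0.511, -0.0177, 0.1359]
eef_rot: [0.868, -0.497, -0.0, -0.0]
ft_force: [0.0, -0.6, -0.3]
gripper_width: -0.0
```

Equivalent 33.8 mm, with the force falling toward the crest at 35 mm.

Emit:
{"op": "arm_command", "data": {
  "plan": [255, -0.5, 0, 0, 0, 255, -0.5, 0, 0, 0, 255, -0.5, 0, 0, 0, 255, -0.5, 0, 0, 0, 255, 0, 0, 0, 0, 255, 0, 0, 0, 0]
}}

```text
t: 12.63
position: [0.51, -0.016, 0.1358]
eef_rot: [0.868, -0.497, -0.0, -0.0]
ft_force: [0.7, 0.1, 0.1]
gripper_width: -0.0
```

Run:
```python
from h import *
look('pics/9.png');a=vision.capture("scene")
cv2.imwrite("pics/9s.png",cv2.resize(a[140:220,220:345],None,fx=6,fy=6,interpolation=2))
```

```text
12.6333 [ 0.51003966 -0.01603272  0.13583391] [0.69206479 0.14917071 0.08763083] att y -0.01680541413955292 x -8.18495351871037e-05
```

View pics/9s.png

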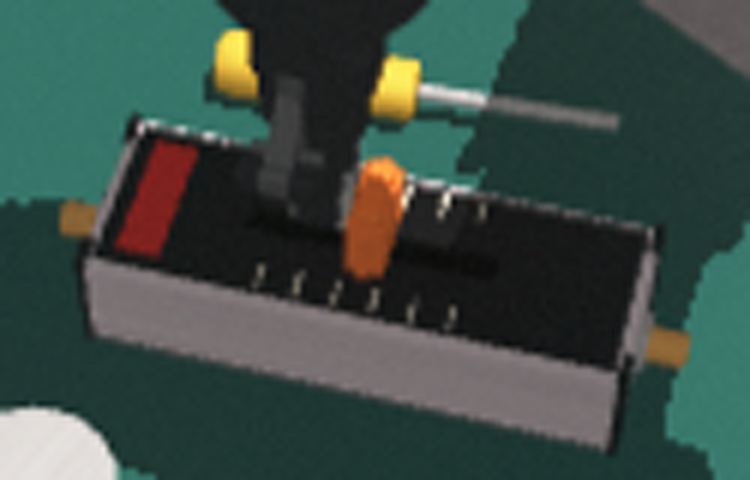

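The lever has moved only ~0.6 of a notch since the last crop and sits just past the crest, still held by friction at the fingertip. A little more.

Emit:
{"op": "arm_command", "data": {
  "plan": [255, -0.5, 0, 0, 0, 255, -0.5, 0, 0, 0, 255, -0.5, 0, 0, 0, 255, -0.5, 0, 0, 0, 255, 0, 0, 0, 0, 255, 0, 0, 0, 0]
}}

```text
t: 13.23
position: [0.5091, -0.0145, 0.1359]
eef_rot: [0.868, -0.497, 0.0, 0.0]
ft_force: [-0.3, -0.2, -0.4]
gripper_width: -0.003
```

Run:
```python
from h import *
look('pics/10.png');b=vision.capture("scene")
cv2.imwrite("pics/10s.png",cv2.resize(b[140:220,220:345],None,fx=6,fy=6,interpolation=2))
def cen(f):
    h=cv2.cvtColor(cv2.imread(f),cv2.COLOR_BGR2HSV);m=(h[...,0]>=6)&(h[...,0]<16)&(h[...,1]>150)&(h[...,2]>100);m[:,:250]=0;m[:,480:]=0
    v,u=np.where(m[:290]);return u.mean(),v.mean(),len(u)
for n in(8,9,10): print(n,cen(f"pics/{n}s.png"))
```

```text
13.2333 [ 0.50911284 -0.01445119  0.13593312] [-0.27581531 -0.23543673 -0.37401526] att y -0.01497231182139677 x -8.015925854572314e-05
8 (np.float64(352.21708912510223), np.float64(215.68826655764514), 4892)
9 (np.float64(373.5107736507285), np.float64(218.72788836445721), 4873)
10 (np.float64(390.93718131756066), np.float64(222.985315113196), 4903)
```

The lever has moved 39 px from click two, which is one full notch (~37.5 px), so it has snapped into click three ahead of the finger. Retreating.

Emit:
{"op": "arm_command", "data": {
  "plan": [255, 4, 0, 0, 0, 255, 5, 0, 0, 0, 255, 0, 0, 0, 0, 255, 0, 0, -20, 0, 255, 0, 0, -30, 0, 255, 0, 0, -30, 0, 255, 0, 0, -30, 0, 255, 0, 0, -30, 0, 255, 30, 0, 0, 0, 255, 30, 0, 0, 0, 255, 0, 0, 0, 0, 255, 0, 0, 0, 0]
}}

```text
t: 14.33
position: [0.5443, -0.0752, 0.2752]
eef_rot: [0.867, -0.498, -0.001, 0.0]
ft_force: [-1.4, 0.3, -0.3]
gripper_width: 0.001
```

Run:
```python
from h import *
look('pics/11.png');b=vision.capture("scene")
h=cv2.resize(b[140:220,220:345],None,fx=6,fy=6,interpolation=2);cv2.imwrite("pics/11s.png",h)
h=cv2.cvtColor(h,cv2.COLOR_BGR2HSV);m=(h[...,0]>=6)&(h[...,0]<16)&(h[...,1]>150)&(h[...,2]>100);m[:,:250]=0;m[:,480:]=0;m[290:]=0
v,u=np.where(m);print(u.mean(),v.mean(),len(u))
for n in("spool","flux","module","driver"): print(n,[(np.round(d["bbox"]).tolist(),round(d["confidence"],2)) for d in models.look_for("scene",n)][:1])
```

```text
14.3333 [ 0.5442533  -0.07517961  0.27519862] [-1.36525011  0.30802982 -0.33068175] att y -0.0851335575902657 x -0.000531408861046993
390.5564417177914 221.43333333333334 4890
spool [([211.0, 207.0, 243.0, 246.0], 0.83)]
flux [([254.0, 225.0, 270.0, 254.0], 0.62)]
module [([295.0, 232.0, 333.0, 263.0], 0.58)]
driver [([254.0, 149.0, 319.0, 161.0], 0.86)]
```

View pics/11s.png

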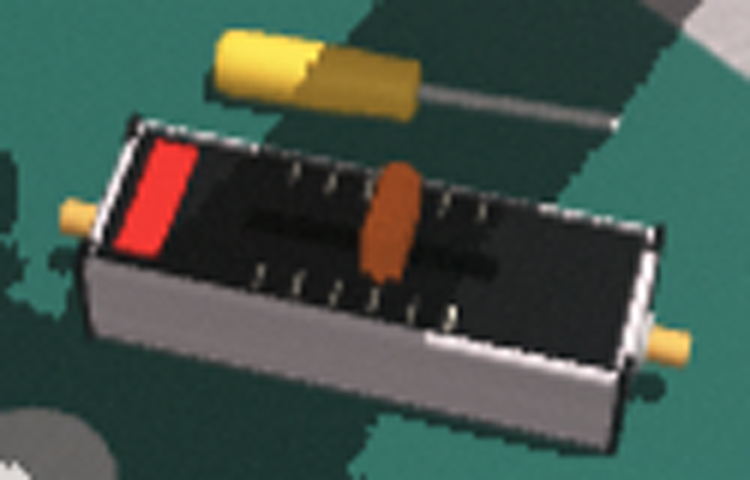

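The lever covers the fourth tick pair: its bottom tick is at (374,300), and two ticks remain free beyond it. That is click three. The bystanders have not moved, so I'll hand in.

```bash
python3 -c "
from h import *
print(env.hand_in())"
```

```text
the job is handed in; nothing more can be done
None
```

The black attenuator's lever is resting in the third notch and the job is handed in, at about 14 s of the 72 s allowed.

- **Push to the red-striped end:** with shut fingertips I pushed the lever from the second notch back to its end stop. The force rose to about 23 N there with no further motion, at a lever position of about −1 mm.
- **Push to the third notch:** I then pushed it the other way from the opposite side, in steps of 2 mm or less, with the final steps at 0.5 mm. I felt clicks one and two, and it snapped into click three. The fingertip never went past the equivalent of about 37.5 mm, so it could not push the lever beyond the third notch.
- **Last checks:** after I pulled the arm away, the scene picture showed the lever on the third notch's tick pair, with two ticks free beyond it. It had not moved since the snap.
- **Bystanders:** the spool, bottle, module and screwdriver were within 2 pixels of where they started, which is detection noise.

No check failed. One disagreed briefly: just past the last crest the lever had moved only about 0.6 of a notch. Another 2 mm of travel completed the click.

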